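Load a sample plaque into the curing drawer, release the slide and close it

TASK

Take the dark-stained plaque by its white handle and set it on the green rocker chute beside the open drawer, so that its weight tips the chute and it slides down into the drawer. Then press the orange release lever fully down, push the drawer fully home into the cabinet, and only then throw the red switch on top of the cabinet all the way over to its other side. Leave the light plaque and everything else where they are.

Things in the scene. Friction and masses are not known exactly. Their poses are not given: they have to be found in the camera images.
- cabinet: Grey curing cabinet, 240 deep (its x) x 320 wide (y) x 120 high, fixed. Origin on the table under the centre of its front face; x points into the cabinet (the way the drawer closes), y to the left as one faces the front, z up. Its height above the table is 120 mm everywhere.
- drawer (a joint): How far the drawer stands out of the cabinet, m: 0.16 fully extended (the start), 0 fully home. Aluminium drawer with a blue front panel, sliding along the cabinet's x; about 3 N to push once released. While the lever is up, its hook bears on the yellow striker on the cabinet's front right and the drawer cannot go in by more than about 5 mm.
- drawer_in (a point): Centre of the drawer's floor surface (moves with the drawer; 18 mm above the table). Inside: 170 along x, 220 along y, walls 27 mm above the floor, the left one (+y, under the chute) 12 mm. Axes as the cabinet's.
- drawer_front (a point): Centre of the outer face of the drawer's blue front panel (moves with the drawer): a plain flat panel 250 wide, 48 high, from 12 to 60 mm above the table; push here in the cabinet's +x. When home it stands 20 mm in front of the cabinet's front face.
- release_lever (a joint): Release lever, rad: 0 up (latched, the start), 0.35 fully down. Steel bar along the drawer's right side (-y), pivoting at its middle. The drawer is free above 0.25. Friction: it stays where it is left; about 5 N on the pad moves it.
- lever_pad (a point): Centre of the top of the lever's orange pad, 34 (x) x 40 (y) mm, on the drawer's right side near the front, 98 mm above the table when up. Pressed straight down it sinks about 22 mm and moves some 6 mm away from the cabinet (-x) as the lever turns, down to a hard stop.
- rocker (a joint): Tilt of the rocker chute beside the drawer, rad: 0 level (its rest when empty), 0.5 tipped towards the drawer. Turns freely; returns to level by itself in one or two seconds when empty. Green deck 102 wide inside (cabinet's x) between side rails 12 mm high, 150 long (y), between bearing posts 75 mm high.
- rocker_seat (a point): Point on the chute's deck (74 mm above the table when level) over which the plaque's centre should be set, its 100 mm side along the cabinet's y; the weight then tips the chute down to -y. The pivot lies 35 mm to +y of it (a plaque set beyond the pivot does not tip it), the open lip 35 mm to -y, the back wall 111 mm to +y. Axes as the cabinet's.
- dark_plaque: The plaque to load: dark-stained wood, 80 (x) x 100 (y) x 14 mm, about 130 g, with a white handle block on top, 20 (x) x 60 (y) x 38 high. Origin at the centre of its underside. It lies on a black block 40 mm high.
- dark_grip (a point): Centre of the dark plaque's white handle, 33 mm above the plaque's underside (19 mm above its wooden top and 19 mm below the handle's top), axes as the plaque's: grip it across its x, 20 mm wide.
- light_grip (a point): The same point on the other plaque, of pale wood, same shape, on another black block: leave it.
- switch (a joint): Red toggle switch on the cabinet's top, rad: 0 as it starts (leaning to the cabinet's -y, right), 1.0 fully over to +y. Stays where it is left; a light push of 2 N moves it.
- switch_tip (a point): Centre of the switch's 26 mm red ball; 60 mm from the pivot, which lies 142 mm above the table. The ball swings in the cabinet's y-z plane, from about 29 mm on the right of the pivot (-y) to 29 mm on its left (+y), its centre 195 to 202 mm above the table: carry things over it.
- mixing_cup: Bystander, leave alone: clear mixing cup, 72 mm wide, 80 high (sizes in mm). Origin at its underside.
- lacquer_can: Bystander, leave alone: metal lacquer can with a blue band, 84 wide, 100 high (sizes in mm). Origin at its underside.
- tape_roll: Bystander, leave alone: yellow tape roll lying flat, 96 wide, 25 high (sizes in mm). Origin at its underside.
- sanding_block: Bystander, leave alone: cork sanding block, 100 x 65 x 28 (sizes in mm). Origin at its underside.
- hardener_tin: Bystander, leave alone: small tin with an orange band, 56 wide, 70 high, standing on the cabinet's top behind the switch (sizes in mm). Origin at its underside.
- spray_gun: Bystander, leave alone: spray gun lying on its side, about 150 x 120, 70 high (sizes in mm). Origin at its underside.
Things that resemble listed ones, but are neither listed nor needed, are in the scene too. There is more than one size of the part that bears rocker; the job needs the largest.

How it is judged:
By the outcome, as a careful person would: the job done as asked, in the order asked, and still so for the second after the job is handed in, with the robot touching nothing.
It also fails if it takes over 72 s, if anything falls off the work surface, if the arm or the gripper's body presses on something with over 40 N, if the wrist force passes 120 N, or if a joint passes its speed limit or range.

ROBOT

A 6-joint arm with a two-finger parallel gripper is mounted at the origin on the work surface. World frame = base frame: x ahead of the robot, y to its left, z up, the work surface at z = 0. Lengths are in mm, angles in rad, forces in N, time in s.
With the tool pointing down it reaches from about 400 to 925 mm from the base axis. Payload 12.5 kg.
Tool frame: the origin (TCP) lies midway between the tips of the shut fingers; the grasp point (between the pads) lies 19 mm behind it; z points along the fingers, y is the direction in which the jaws open and shut (so a half turn about z gives the same grasp; the last joint's range is limited). The gripper opens to 95 mm and grips with 3 to 60 N. Pads are 20 mm wide; open, the fingers measure 119 mm over their backs; the gripper's body (75 mm by 180 mm) begins 59 mm behind the grasp point.
Start: joints at [1.065, 0.491, 1.559, -0, 1.092, -0.106], TCP at [243.257, 575.737, 214.661] pointing down, gripper open.
Joint ranges: [-3.1, 3.1], [-0.84, 2.19], [0.05, 2.79], [-1.13, 4.28], [0.06, 2.93], [-2.69, 2.69]. Speed limits (rad/s): [2.22, 2.22, 2.79, 3.14, 3.14, 3.14].

INTERFACE

Orientations are given as [roll, pitch, yaw] about the fixed x, y, z axes, in that order (R = Rz(yaw) Ry(pitch) Rx(roll)).
In Python, from cell import * gives the robot as it stands. The module is installed in compiled form; this text tells all that it offers.
- The arm moves only by the tool carry_out, never from a script. Its argument "moves" is a list of rows, each an object of numbers: "dx", "dy", "dz": the shift along the tool's x, y, z in m; "twist": the turn about the tool's z in degrees. A call has 1 to 5 rows; each row is the pose to reach, as a shift and turn from the pose commanded when the call began, along the tool's axes at that moment; what a row does not reach only later rows make up. A row lasts 1/10 s, in which the tool goes at most 50 mm and 8.59 degrees, less where a joint would pass 70% of its speed; a pose out of reach is approached as far as the arm can. A call with a gripper value outside its range is refused whole. "grip" is the finger opening in m, from 0 to 0.0951, set as the call begins (left out, the last holds). The fingers move at their own pace and stop on an object; the grip force is fixed at half the most. Time passes only in rows, so rows that repeat a pose let the fingers close. It gives the time, the measured TCP pose, the force and the opening at its end, in the units of the state.
- state(): the state, without advancing time (a new reading comes with each control period).
- read_camera(name): name is "scene" or "side" or "wrist"; returns (picture, depth): 384x512x3 uint8, red, green, blue; 384x512 float32, mm along the optical axis (not along the pixel's ray), 0 where there is no reading.
- camera_info(name): a dict with "mtx" (3x3 intrinsics, pixels), "dist_coeffs" ([k1, k2, p1, p2, k3] as OpenCV has them; the pictures are not rectified), "R" (3x3) and "t" (3): a world point X has camera coordinates R X + t. Camera axes: x right, y down, z forward; pixel columns grow to the right and rows downward; lengths in mm; the calibration is good to about 2 mm. A picture is of the moment at which its call begins: read the wrist's pose just before it. camera_info takes no time and is no camera call; for the wrist camera it gives the pose at the moment of the call.
- job_done(): hands the job in, once; it reports no verdict.
The state is a dict: "t": time; "joints": joint angles; "qvel": joint speeds; "tau": joint torques, N m; "eef_pos": TCP position; "tcp_rot": TCP orientation; "ft_force": force on the tool from outside, world axes, zero at the start; "moment": the same for the moment, N m; "opening": opening from 0.0 (shut) to 1.0 (fully open).
Only numpy, scipy, OpenCV 4.12 (cv2) and the standard library are available. Lean on these libraries where they do the work, as an engineer would, in place of code of your own. Each camera call takes 0.05 s, during which the arm holds its last target. There are 200 camera calls.

## Working session

There is one attempt and no reset: what is moved stays moved. The work goes in short steps, Python scripts to look and compute and a tool call to move; the robot and the scene stay as the last step left them, time stands still between calls to the robot, and variables do not carry over. Pictures are saved under pics/ and viewed, about 8 in all and at most 12, crops included, and the job is handed in when it is done.

Besides the shell and the picture viewer there is one more tool, called in YAML: its name, and indented under it one key for each argument. carry_out: Moves the arm, as the interface text tells. Its arguments: {"type":"object","properties":{"moves":{"type":"array","items":{"type":"object","properties":{"dx":{"type":"number"},"dy":{"type":"number"},"dz":{"type":"number"},"twist":{"type":"number"}}}},"grip":{"type":"number"}},"required":["moves"]}

```bash
mkdir -p pics; cat > h.py <<'E'
from cell import *
import numpy as np, cv2, pickle
def snap(n,f):
    info=camera_info(n); s=state(); p,d=read_camera(n)
    pickle.dump((info,p,d,s),open(f'{f}.pkl','wb')); cv2.imwrite(f'pics/{f}.png',p[:,:,::-1]); return info,p,d
def load(f): return pickle.load(open(f'{f}.pkl','rb'))
def ray(info,px):
    u=cv2.undistortPoints(np.array([[px]],float),np.array(info['mtx']),np.array(info['dist_coeffs']))[0,0]
    R=np.array(info['R']);t=np.array(info['t']); return -R.T@t, R.T@np.array([u[0],u[1],1])
def atz(info,px,z):
    o,d=ray(info,px); return o+d*(z-o[2])/d[2]
def atd(f,px,k=1):
    info,p,D,s=load(f); x,y=map(int,px); w=D[y-k:y+k+1,x-k:x+k+1]; w=w[w>0]
    if not len(w): return None
    o,d=ray(info,px); return o+d*np.median(w)
def cloud(f):
    info,p,D,s=load(f); h,w=D.shape
    g=np.stack(np.meshgrid(np.arange(w),np.arange(h)),-1).reshape(-1,1,2).astype(float)
    u=cv2.undistortPoints(g,np.array(info['mtx']),np.array(info['dist_coeffs']))[:,0]
    X=np.c_[u,np.ones(len(u))]*D.reshape(-1,1); R=np.array(info['R']);t=np.array(info['t'])
    return ((X-t)@R).reshape(h,w,3)
E
python3 - <<'E'
from h import *
a=snap('scene','sc0')[1];b=snap('side','sd0')[1]
cv2.imwrite('pics/sc0b.png',cv2.resize(a[:,:,::-1],(800,600),interpolation=3))
cv2.imwrite('pics/sd0b.png',cv2.resize(b[:,:,::-1],(800,600),interpolation=3))
s=state();print(s)
E
```

```text
{'t': 0.1, 'joints': array([ 1.06542144e+00,  4.91520055e-01,  1.55939926e+00, -2.33166024e-05,
        1.09171133e+00, -1.05607713e-01]), 'qvel': array([ 4.35183645e-04, -7.46446331e-04, -1.50259899e-03,  6.07320760e-04,
        2.10996991e-05,  6.27257001e-04]), 'tau': array([ 3.75669697e-03, -6.13628840e+01, -2.58609170e+01,  6.94694789e-02,
        4.69708128e-02, -6.87254328e-05]), 'eef_pos': array([243.13237292, 575.52794082, 214.10357729]), 'tcp_rot': array([-3.14055827e+00, -8.88509080e-05,  2.74183619e+00]), 'ft_force': array([ 0.09598933, -0.28479017, -0.27193009]), 'moment': array([ 0.01648948,  0.02332882, -0.01716309]), 'opening': 1.000032614730511}
```

View pics/sc0b.png

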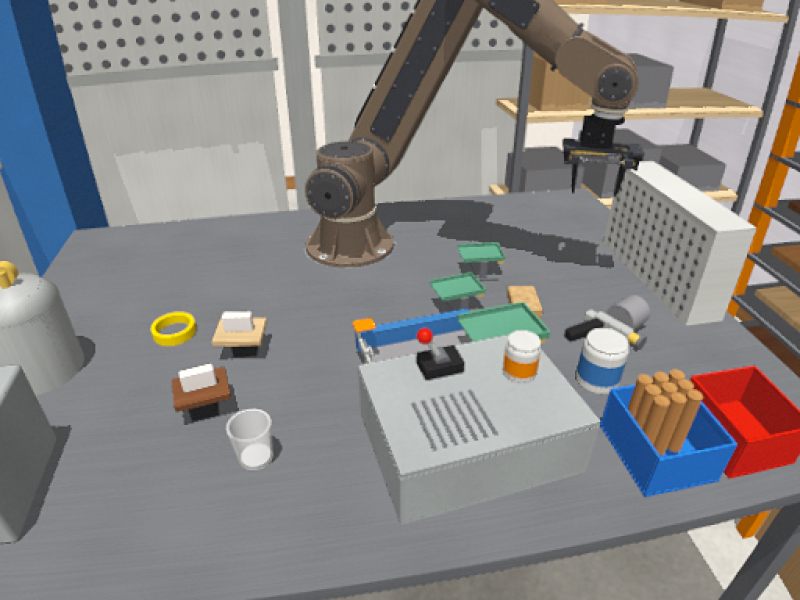

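View pics/sd0b.png

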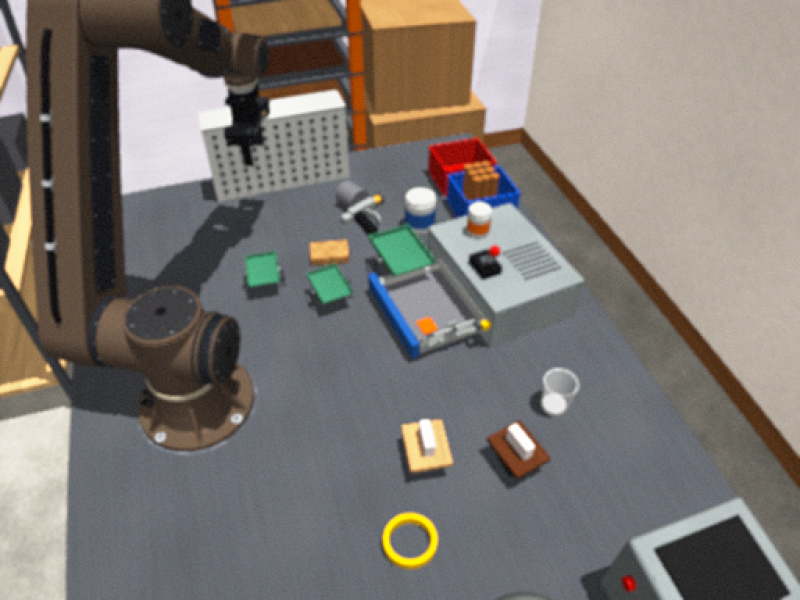

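The scene shows three green chutes: the big one at scene (505,325) / side (402,250) touches the drawer; the two smaller ones are at scene (457,287) and (480,252). The largest, beside the drawer, fits. The dark plaque is at scene (200,385) / side (518,450), and the light one is at (240,330).

```bash
cat > m.py <<'E'
from h import *
def rect(P): 
    (c,s,a)=cv2.minAreaRect(P[:,:2].astype(np.float32)); return np.round(c,1),np.round(s,1),round(a,2)
def seg(f,lo,hi,zr,box):
    info,p,D,s=load(f); C=cloud(f); hsv=cv2.cvtColor(p,cv2.COLOR_RGB2HSV)
    m=cv2.inRange(hsv,np.array(lo),np.array(hi))>0
    m&=(D>0)&(C[...,2]>zr[0])&(C[...,2]<zr[1])
    u0,v0,u1,v1=[int(q*.64) for q in box]; b=np.zeros_like(m); b[v0:v1,u0:u1]=1; m&=b
    m=cv2.erode(m.astype(np.uint8),np.ones((2,2)))
    n,l,st,_=cv2.connectedComponentsWithStats(m)
    if n<2: return None
    k=1+np.argmax(st[1:,4]); return C[l==k]
if __name__=='__main__':
    T={'cab':((0,0,80),(179,60,255),(110,130),(340,320,620,530),(420,190,600,360)),
     'deck':((65,90,40),(90,255,255),(55,110),(455,300,555,350),(360,220,440,280)),
     'white':((0,0,170),(179,50,255),(70,105),(170,355,240,400),(490,410,560,470)),
     'dark':((0,80,30),(15,255,160),(45,65),(160,355,240,420),(480,410,560,480)),
     'pad':((5,150,150),(20,255,255),(80,110),(345,310,385,340),(405,310,445,340)),
     'ball':((0,150,120),(8,255,255),(170,230),(410,320,440,350),(480,240,505,260)),
     'front':((100,100,60),(125,255,255),(5,75),(340,300,480,350),(360,260,425,360))}
    for k,(lo,hi,z,b1,b2) in T.items():
        for f,b in (('sc0',b1),('sd0',b2)):
            P=seg(f,lo,hi,z,b)
            if P is not None: print(k,f,len(P),'mean',P.mean(0).round(1),'zp',np.percentile(P[:,2],[5,50,95]).round(1),rect(P))
E
python3 m.py
```

```text
cab sc0 7496 mean [787.2 111.1 119.8] zp [117.3 119.9 122.3] (array([757.6, 125. ]), array([238. , 318.7]), 7.14)
cab sd0 3002 mean [755.1  97.  119.3] zp [114.9 119.5 123.3] (array([752.7, 121.7]), array([240.1, 317. ]), 7.36)
deck sc0 772 mean [523.8 256.7  74.5] zp [71.5 73.8 81.5] (array([540.3, 253.8]), array([111.9, 146.7]), 6.86)
deck sd0 733 mean [541.4 252.   74.7] zp [70.2 74.  82.7] (array([538.7, 254.2]), array([109.1, 156.3]), 7.1)
white sc0 184 mean [ 595.1 -333.6   84.7] zp [72.4 86.7 93. ] (array([ 591.6, -334. ]), array([17.9, 56. ]), 13.57)
white sd0 111 mean [ 586.7 -340.8   89.9] zp [81.9 90.8 94.1] (array([ 586.3, -337.3]), array([21. , 55.9]), 10.1)
dark sc0 394 mean [ 607.  -329.5   53.1] zp [47.8 53.6 56.1] (array([ 591.5, -332.9]), array([76.3, 95. ]), 12.31)
dark sd0 415 mean [ 577.4 -350.    52.9] zp [49.1 52.9 56.7] (array([ 585.9, -336.9]), array([78.1, 97.4]), 12.35)
pad sc0 62 mean [516.1 -21.4  97.3] zp [95.3 97.3 98.8] (array([515.4, -20.9]), array([31.2, 34.5]), 3.98)
pad sd0 71 mean [509.4 -25.3  97.4] zp [ 93.8  97.5 101.6] (array([509.4, -25.1]), array([30.7, 37.3]), 5.85)
ball sc0 50 mean [701.3  56.2 200.4] zp [193.6 200.6 206.3] (array([701.7,  55.7]), array([17.7, 12.8]), 84.7)
ball sd0 19 mean [688.7  50.3 200. ] zp [193.4 199.  206.2] (array([689. ,  51.7]), array([12.5, 12.1]), 21.8)
front sc0 631 mean [475.7  85.   44.8] zp [23.2 47.1 60.2] (array([472.8,  94.2]), array([ 21.5, 235.4]), 8.58)
front sd0 436 mean [463.8  69.9  50.3] zp [26.3 56.7 62.7] (array([464.6,  98.3]), array([ 32.1, 273.1]), 4.2)
```

```bash
cat > g.py <<'E'
from h import *
from scipy.spatial.transform import Rotation as Ro
import sys
s=state();p=s['eef_pos'];R=Ro.from_euler('xyz',s['tcp_rot'])
print('t',s['t'],'p',p.round(1),'yaw',np.degrees(s['tcp_rot']).round(1),'F',s['ft_force'].round(1),'open',round(s['opening'],3),'J',s['joints'].round(2))
a=list(map(float,sys.argv[1:]))
if a:
    d=R.inv().apply(np.array(a[:3])-p)/1000
    w=(np.degrees(s['tcp_rot'][2])-a[3]+180)%360-180
    print('dx %.4f dy %.4f dz %.4f twist %.2f'%(*d,w))
E
python3 g.py 500 130 330 97.2
```

```text
t 0.1 p [243.1 575.5 214.1] yaw [-179.9   -0.   157.1] F [ 0.1 -0.3 -0.3] open 1.0 J [ 1.07  0.49  1.56 -0.    1.09 -0.11]
dx -0.4100 dy -0.3105 dz -0.1156 twist 59.90
```

carry_out:
  moves:
    - {"dx":-0.41,"dy":-0.31,"dz":-0.116,"twist":60}
    - {"dx":-0.41,"dy":-0.31,"dz":-0.116,"twist":60}
    - {"dx":-0.41,"dy":-0.31,"dz":-0.116,"twist":60}
    - {"dx":-0.41,"dy":-0.31,"dz":-0.116,"twist":60}
    - {"dx":-0.41,"dy":-0.31,"dz":-0.116,"twist":60}

```text
t: 0.6
eef_pos: [365.6, 362.7, 269.9]
tcp_rot: [-3.141, 0.0, 1.986]
ft_force: [0.7, -0.0, 0.6]
opening: 1.003
```

```bash
python3 g.py 500 130 330 97.2
```

```text
t 0.6 p [365.6 362.7 269.9] yaw [-180.     0.   113.8] F [ 0.7 -0.   0.6] open 1.003 J [0.65 0.28 1.75 0.   1.12 0.24]
dx -0.2672 dy 0.0291 dz -0.0601 twist 16.59
```

carry_out:
  moves:
    - {"dx":-0.267,"dy":0.029,"dz":-0.06,"twist":16.6}
    - {"dx":-0.267,"dy":0.029,"dz":-0.06,"twist":16.6}
    - {"dx":-0.267,"dy":0.029,"dz":-0.06,"twist":16.6}
    - {"dx":-0.267,"dy":0.029,"dz":-0.06,"twist":16.6}
    - {"dx":-0.267,"dy":0.029,"dz":-0.06,"twist":16.6}

```text
t: 1.1
eef_pos: [488.9, 152.0, 324.6]
tcp_rot: [-3.141, -0.0, 1.702]
ft_force: [0.4, 1.3, -0.1]
opening: 0.999
```

```bash
python3 - <<'E'
from h import *
i,p,d=snap('wrist','w1'); cv2.imwrite('pics/w1b.png',cv2.resize(p[:,:,::-1],(800,600),interpolation=3))
E
python3 g.py 589 -335 200 102.3
```

```text
t 1.15 p [492.4 147.2 325.9] yaw [1.798e+02 1.000e-01 9.740e+01] F [ 1.4 -3.4  1.3] open 0.998 J [ 0.16  0.23  1.66 -0.    1.25  0.04]
dx -0.4904 dy 0.0337 dz 0.1270 twist -4.95
```

View pics/w1b.png

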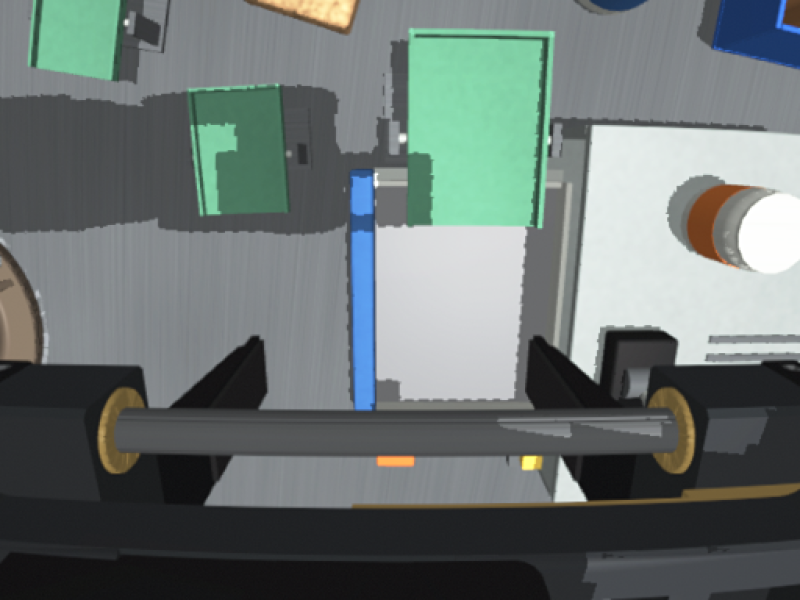

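The wrist picture shows the big chute at columns 408–553, rows 30–228, its lip over the drawer at row ~227 and the pivot pins at (402,138) and (549,140). The blue panel is at column 362 and the orange pad at (395,461).

```bash
python3 - <<'E'
from h import *
from m import seg,rect
i,p,D,s=load('w1')
th=np.radians(7.25);ex=np.array([np.cos(th),np.sin(th)]);ey=np.array([-ex[1],ex[0]]);O=np.array([754.7,123.5])-119.5*ex
print('O',O)
for n,px,z in (('lipL',(410,225),74),('lipR',(541,226),74),('backL',(412,37),86),('backR',(550,37),86),('pinL',(402,138),70),('pinR',(549,140),70),('panel out',(350,250),60),('panel in',(375,250),60),('cabcorner',(590,126),120),('cabfront',(571,330),120),('drawer leftwall',(450,170),30)):
    q=(px[0]*.64,px[1]*.64); w=atz(i,q,z); dd=atd('w1',q); d=w[:2]-O
    print(n,w.round(1),'depth',None if dd is None else dd.round(1),'cab',round(d@ex,1),round(d@ey,1))
P=seg('w1',(60,60,40),(90,255,255),(60,82),(400,40,560,235)); print(len(P),rect(P),P.mean(0))
C=cloud('w1'); m=(abs(C[...,2]-120)<4)&(D>0)&(C[...,0]>600); print(rect(C[m]))
E
```

```text
O [636.15540851 108.41922319]
lipL [496.7 172.9  74. ] depth [496.2 174.4  86.5] cab -130.2 81.6
lipR [605.8 187.   74. ] depth [602.2 188.   85.9] cab -20.2 81.7
backL [478.2 315.6  86. ] depth [478.2 315.5  86.6] cab -130.6 225.5
backR [581.8 330.9  86. ] depth [581.7 330.8  86.4] cab -25.8 227.6
pinL [480.7 241.7  70. ] depth [480.7 241.6  72.4] cab -137.4 151.8
pinR [599.9 256.8  70. ] depth [599.1 256.6  72.8] cab -17.3 151.8
panel out [448.5 142.8  60. ] depth [444.5 131.9   0.9] cab -181.8 57.8
panel in [470.1 145.7  60. ] depth [469.4 138.6  20.2] cab -160.0 57.9
cabcorner [613.4 267.  120. ] depth [615.7 267.7 113.7] cab -2.5 160.2
cabfront [632.4 113.5 120. ] depth [634.9 111.8 113.9] cab -3.1 5.6
drawer leftwall [527.5 221.6  30. ] depth [522.7 221.7  75.3] cab -93.6 126.0
9420 (array([540.3, 252.2]), array([101. , 145.3]), 7.41) [540.49757903 254.33161576  74.63896855]
(array([732.9, 124.8]), array([202.1, 317.1]), 7.42)
```

carry_out:
  moves:
    - {"dx":-0.49,"dy":0.034,"dz":0,"twist":-5}
    - {"dx":-0.49,"dy":0.034,"dz":0,"twist":-5}
    - {"dx":-0.49,"dy":0.034,"dz":0,"twist":-5}
    - {"dx":-0.49,"dy":0.034,"dz":0,"twist":-5}
    - {"dx":-0.49,"dy":0.034,"dz":0,"twist":-5}

```text
t: 1.65
eef_pos: [538.1, -93.0, 324.0]
tcp_rot: [-3.141, -0.0, 1.789]
ft_force: [0.7, 1.0, 1.2]
opening: 1.001
```

carry_out:
  moves:
    - {"dx":-0.12,"dy":0.01,"dz":0.06}
    - {"dx":-0.12,"dy":0.01,"dz":0.06}
    - {"dx":-0.12,"dy":0.01,"dz":0.06}
    - {"dx":-0.12,"dy":0.01,"dz":0.06}

```text
schema error: expected keys dx, dy, dz, twist
```

```bash
python3 - <<'E'
from h import *
i,p,d=snap('wrist','w2'); cv2.imwrite('pics/w2b.png',cv2.resize(p[:,:,::-1],(800,600),interpolation=3))
E
python3 g.py 589 -335 200 102.3
```

```text
t 1.7 p [539.3 -99.  323.5] yaw [-1.800e+02  1.000e-01  1.023e+02] F [-0.7 -3.6 -1.4] open 1.001 J [-0.3   0.29  1.59 -0.    1.27 -0.52]
dx -0.2409 dy -0.0018 dz 0.1239 twist 0.05
```

View pics/w2b.png

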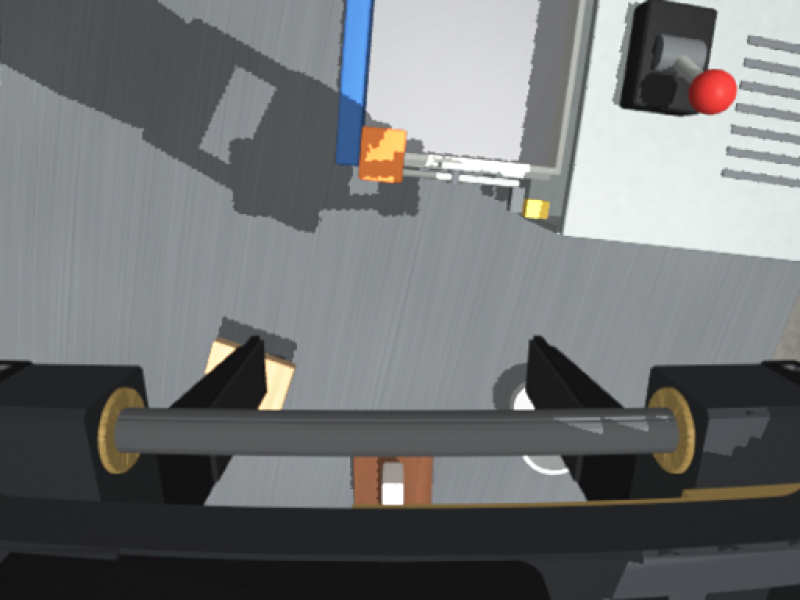

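This picture shows the dark plaque and handle straight ahead in line with the tool at (393,482), the orange pad at (383,155), and the red ball at (713,92).

```bash
python3 - <<'E'
from h import *
from m import seg,rect
i,p,D,s=load('w2')
th=np.radians(7.35);ex=np.array([np.cos(th),np.sin(th)]);ey=np.array([-ex[1],ex[0]]);O=np.array([754.7,123.5])-119.5*ex
print('seat',O-77.4*ex+116.7*ey,'O',O)
for n,px,z in (('pad',(383,155),98),('ball',(713,92),197),('hL',(383,484),92),('hR',(403,484),92),('htop',(393,461),92),('plL',(353,480),54),('plR',(433,480),54)):
    q=(px[0]*.64,px[1]*.64); w=atz(i,q,z); dd=atd('w2',q); d=w[:2]-O
    print(n,w.round(1),'depth',None if dd is None else dd.round(1),'cab',round(d@ex,1),round(d@ey,1))
P=seg('w2',(0,0,120),(179,60,255),(86,98),(350,440,440,520)); print('handle',P is not None and (len(P),P.min(0),P.max(0),rect(P)))
P=seg('w2',(4,120,100),(20,255,255),(85,110),(340,110,420,200)); print('pad',len(P),rect(P),P.mean(0))
E
python3 g.py 589 -335 200 102.3
```

```text
seat [544.48844318 214.05165033] O [636.18190997 108.21234692]
pad [510.7 -20.9  98. ] depth [510.7 -20.9  98.6] cab -140.9 -112.0
ball [690.9  57.5 197. ] depth [685.2  54.9 206.9] cab 47.7 -57.3
hL [ 572.4 -307.6   92. ] depth [ 572.8 -309.6   89.1] cab -116.5 -404.2
hR [ 590.5 -303.5   92. ] depth [ 590.9 -305.1   89.7] cab -98.0 -402.5
htop [ 576.1 -281.4   92. ] depth [ 581.1 -305.1   55.1] cab -109.4 -378.8
plL [ 546.6 -336.5   54. ] depth [ 549.6 -374.2    0.9] cab -145.7 -429.6
plR [ 625.6 -318.8   54. ] depth [ 6.384e+02 -3.549e+02  2.000e-01] cab -65.1 -422.2
handle (170, array([ 573.6108984 , -328.16482828,   87.91723317]), array([ 594.08888043, -303.33345965,   94.33921208]), (array([ 583.6, -315.5]), array([16.2, 24. ]), 12.29))
pad 562 (array([510. , -21.4]), array([32. , 38.7]), 9.17) [508.26675689 -24.46886263  98.45542071]
t 1.7 p [539.3 -99.  323.5] yaw [-1.800e+02  1.000e-01  1.023e+02] F [-0.7 -3.6 -1.4] open 1.001 J [-0.3   0.29  1.59 -0.    1.27 -0.52]
dx -0.2409 dy -0.0018 dz 0.1239 twist 0.05
```

carry_out:
  moves:
    - {"dx":-0.135,"dy":0,"dz":0,"twist":0}
    - {"dx":-0.135,"dy":0,"dz":0,"twist":0}
    - {"dx":-0.135,"dy":0,"dz":0,"twist":0}
    - {"dx":-0.135,"dy":0,"dz":0,"twist":0}

```text
t: 2.1
eef_pos: [567.6, -226.6, 322.8]
tcp_rot: [-3.14, -0.001, 1.786]
ft_force: [0.2, 0.7, -0.2]
opening: 0.997
```

```bash
python3 - <<'E'
from h import *
from m import seg,rect
i,p,D=snap('wrist','w3')
for f in [(0,0,140),(179,60,255),(80,98)],:
    P=seg('w3',*f,(300,240,500,520)); print('handle',P is not None and (len(P),P.mean(0),rect(P)))
P=seg('w3',(0,60,20),(15,255,200),(45,62),(300,200,500,520)); print('wood',P is not None and (len(P),P.mean(0),rect(P)))
cv2.imwrite('pics/w3b.png',cv2.resize(p[150:,120:400,::-1],None,fx=2,fy=2,interpolation=3))
E
python3 g.py 589 -335 200 102.3
```

```text
handle (566, array([ 586.90277584, -332.83249299,   91.93622319]), (array([ 587.1, -334. ]), array([17.8, 58.3]), 12.25))
wood (2567, array([ 586.283843  , -328.75697905,   54.23751772]), (array([ 587.3, -334. ]), array([77.8, 98.5]), 12.03))
t 2.15 p [ 567.3 -224.5  323. ] yaw [-1.799e+02 -1.000e-01  1.024e+02] F [ 0.7  0.9 -0.2] open 1.001 J [-0.49  0.38  1.44  0.    1.32 -0.7 ]
dx -0.1127 dy -0.0023 dz 0.1229 twist 0.07
```

View pics/w3b.png

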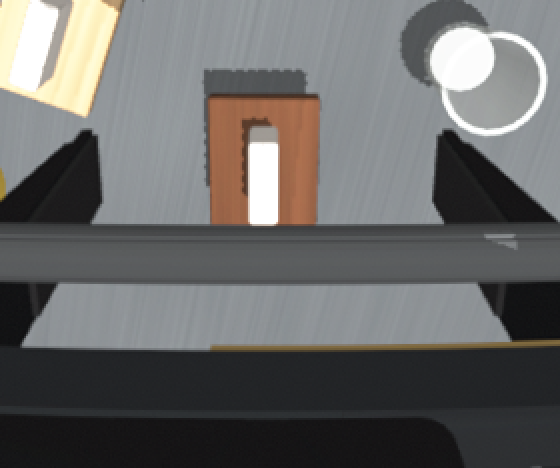

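```bash
python3 g.py 587.2 -334 130 102.2
```

```text
t 2.15 p [ 567.3 -224.5  323. ] yaw [-1.799e+02 -1.000e-01  1.024e+02] F [ 0.7  0.9 -0.2] open 1.001 J [-0.49  0.38  1.44  0.    1.32 -0.7 ]
dx -0.1114 dy -0.0038 dz 0.1929 twist 0.17
```

carry_out:
  moves:
    - {"dx":-0.111,"dy":-0.004,"dz":0.19,"twist":0.2}
    - {"dx":-0.111,"dy":-0.004,"dz":0.19,"twist":0.2}
    - {"dx":-0.111,"dy":-0.004,"dz":0.19,"twist":0.2}
    - {"dx":-0.111,"dy":-0.004,"dz":0.19,"twist":0.2}
    - {"dx":-0.111,"dy":-0.004,"dz":0.19,"twist":0.2}

```text
t: 2.65
eef_pos: [586.5, -331.7, 130.1]
tcp_rot: [-3.138, -0.004, 1.786]
ft_force: [-0.0, 0.4, -0.1]
opening: 0.999
```

carry_out:
  moves:
    - {"dx":0,"dy":0,"dz":0,"twist":0}
    - {"dx":0,"dy":0,"dz":0,"twist":0}

```text
t: 2.85
eef_pos: [588.2, -331.2, 135.8]
tcp_rot: [3.141, 0.001, 1.786]
ft_force: [-0.0, 0.6, 0.4]
opening: 1.003
```

```bash
python3 g.py 587.2 -334 61 102.2
```

```text
t 2.85 p [ 588.2 -331.2  135.8] yaw [179.9   0.  102.4] F [-0.   0.6  0.4] open 1.003 J [-0.61  0.64  1.51  0.    0.99 -0.83]
dx -0.0025 dy -0.0016 dz 0.0748 twist 0.15
```

carry_out:
  moves:
    - {"dx":-0.0025,"dy":-0.0015,"dz":0.025,"twist":0}
    - {"dx":-0.0025,"dy":-0.0015,"dz":0.05,"twist":0}
    - {"dx":-0.0025,"dy":-0.0015,"dz":0.075,"twist":0}
    - {"dx":-0.0025,"dy":-0.0015,"dz":0.075,"twist":0}
    - {"dx":-0.0025,"dy":-0.0015,"dz":0.075,"twist":0}

```text
t: 3.35
eef_pos: [587.7, -334.4, 61.6]
tcp_rot: [3.14, 0.002, 1.787]
ft_force: [0.5, -0.4, 0.7]
opening: 0.999
```

carry_out:
  moves:
    - {"dx":0,"dy":0,"dz":0,"twist":0}
    - {"dx":0,"dy":0,"dz":0,"twist":0}
    - {"dx":0,"dy":0,"dz":0,"twist":0}
    - {"dx":0,"dy":0,"dz":0,"twist":0}
    - {"dx":0,"dy":0,"dz":0,"twist":0}
  grip: 0.01

```text
t: 3.85
eef_pos: [586.7, -334.9, 59.3]
tcp_rot: [3.141, 0.0, 1.786]
ft_force: [-0.3, 0.4, -0.4]
opening: 0.636
```

carry_out:
  moves:
    - {"dx":0,"dy":0,"dz":0,"twist":0}
    - {"dx":0,"dy":0,"dz":0,"twist":0}
    - {"dx":0,"dy":0,"dz":0,"twist":0}

```text
t: 4.15
eef_pos: [586.6, -334.8, 59.1]
tcp_rot: [-3.142, -0.0, 1.786]
ft_force: [0.4, 0.3, -0.1]
opening: 0.387
```

Fingers still closing; wait, then lift.

carry_out:
  moves:
    - {"dx":0,"dy":0,"dz":0,"twist":0}
    - {"dx":0,"dy":0,"dz":0,"twist":0}
    - {"dx":0,"dy":0,"dz":0,"twist":0}
    - {"dx":0,"dy":0,"dz":0,"twist":0}
    - {"dx":0,"dy":0,"dz":0,"twist":0}

```text
t: 4.65
eef_pos: [586.7, -334.8, 59.1]
tcp_rot: [3.142, -0.0, 1.786]
ft_force: [-0.1, 0.5, -0.4]
opening: 0.211
```

carry_out:
  moves:
    - {"dx":0,"dy":0,"dz":-0.02,"twist":0}
    - {"dx":0,"dy":0,"dz":-0.06,"twist":0}
    - {"dx":0,"dy":0,"dz":-0.1,"twist":0}
    - {"dx":0,"dy":0,"dz":-0.14,"twist":0}
    - {"dx":0,"dy":0,"dz":-0.17,"twist":0}

```text
t: 5.15
eef_pos: [586.8, -334.9, 231.8]
tcp_rot: [3.14, 0.001, 1.786]
ft_force: [0.3, -0.4, -0.9]
opening: 0.21
```

carry_out:
  moves:
    - {"dx":0,"dy":0,"dz":0,"twist":0}
    - {"dx":0,"dy":0,"dz":0,"twist":0}

```text
t: 5.35
eef_pos: [586.5, -334.7, 229.0]
tcp_rot: [3.141, 0.0, 1.786]
ft_force: [0.1, 0.5, -0.6]
opening: 0.211
```

```bash
python3 g.py 510 -30 230 97.4
```

```text
t 5.35 p [ 586.5 -334.7  229. ] yaw [180.    0.  102.3] F [ 0.1  0.5 -0.6] open 0.211 J [-0.62  0.55  1.41  0.    1.18 -0.83]
dx 0.3140 dy -0.0097 dz -0.0010 twist 4.92
```

carry_out:
  moves:
    - {"dx":0.314,"dy":-0.01,"dz":0,"twist":5}
    - {"dx":0.314,"dy":-0.01,"dz":0,"twist":5}
    - {"dx":0.314,"dy":-0.01,"dz":0,"twist":5}
    - {"dx":0.314,"dy":-0.01,"dz":0,"twist":5}
    - {"dx":0.314,"dy":-0.01,"dz":0,"twist":5}

```text
t: 5.85
eef_pos: [524.0, -90.5, 227.4]
tcp_rot: [-3.139, -0.001, 1.698]
ft_force: [1.0, 0.7, -1.4]
opening: 0.207
```

```bash
python3 g.py 544.5 214 200 97.4
```

```text
t 5.85 p [524.  -90.5 227.4] yaw [-1.798e+02 -1.000e-01  9.730e+01] F [ 1.   0.7 -1.4] open 0.207 J [-0.3   0.35  1.77  0.    1.03 -0.42]
dx 0.2994 dy 0.0591 dz 0.0277 twist -0.10
```

carry_out:
  moves:
    - {"dx":0.3,"dy":0.059,"dz":0.027,"twist":0}
    - {"dx":0.3,"dy":0.059,"dz":0.027,"twist":0}
    - {"dx":0.3,"dy":0.059,"dz":0.027,"twist":0}
    - {"dx":0.3,"dy":0.059,"dz":0.027,"twist":0}
    - {"dx":0.3,"dy":0.059,"dz":0.027,"twist":0}

```text
t: 6.35
eef_pos: [541.2, 158.0, 205.3]
tcp_rot: [-3.139, 0.0, 1.699]
ft_force: [1.4, -0.9, -1.8]
opening: 0.204
```

```bash
python3 g.py 544.5 214 130 97.4
```

```text
t 6.35 p [541.2 158.  205.3] yaw [-179.8    0.    97.3] F [ 1.4 -0.9 -1.8] open 0.204 J [ 0.17  0.42  1.72 -0.    1.01  0.04]
dx 0.0551 dy 0.0107 dz 0.0753 twist -0.08
```

carry_out:
  moves:
    - {"dx":0.055,"dy":0.01,"dz":0.07,"twist":0}
    - {"dx":0.055,"dy":0.01,"dz":0.07,"twist":0}
    - {"dx":0.055,"dy":0.01,"dz":0.07,"twist":0}
    - {"dx":0.055,"dy":0.01,"dz":0.07,"twist":0}
    - {"dx":0.055,"dy":0.01,"dz":0.07,"twist":0}

```text
t: 6.85
eef_pos: [545.2, 211.1, 137.6]
tcp_rot: [3.141, 0.0, 1.698]
ft_force: [0.1, 0.8, -0.4]
opening: 0.208
```

```bash
python3 - <<'E'
from h import *
p=snap('wrist','w4')[1]; q=snap('side','sd1')[1]
A=cv2.resize(p[:,:,::-1],(800,600),interpolation=3)[:,200:600]; B=cv2.resize(q[110:235,205:335,::-1],(400,385),interpolation=3)
c=np.zeros((600,800,3),np.uint8); c[:,:400]=A; c[:385,400:]=B; cv2.imwrite('pics/w4b.png',c)
E
python3 g.py 544.5 214 94 97.4
```

```text
t 6.95 p [545.5 211.  138.2] yaw [179.9  -0.   97.2] F [-0.2 -0.3 -0.9] open 0.209 J [0.26 0.52 1.74 0.   0.88 0.13]
dx 0.0031 dy -0.0007 dz 0.0442 twist -0.15
```

View pics/w4b.png

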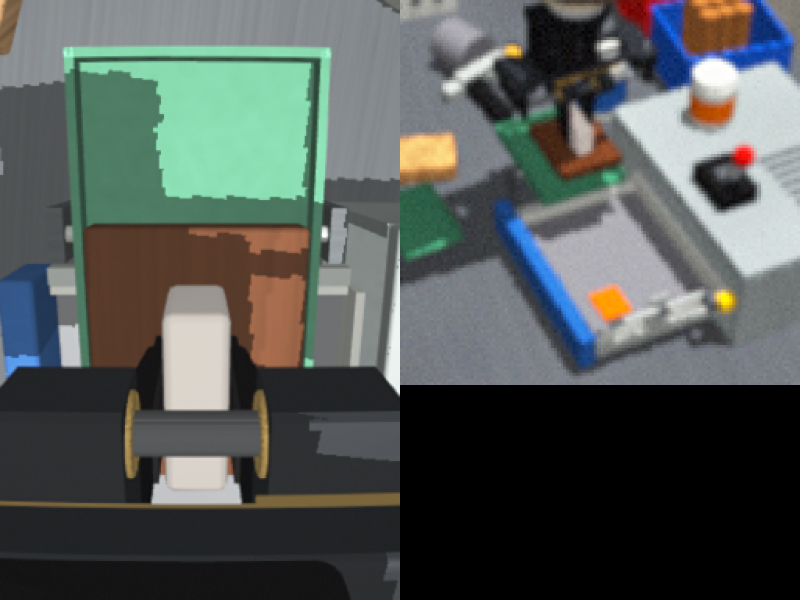

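The plaque (wrist columns 87–308) sits centred between the rails (76–322) and square to them. Lowering.

carry_out:
  moves:
    - {"dx":0.003,"dy":-0.001,"dz":0.02,"twist":0}
    - {"dx":0.003,"dy":-0.001,"dz":0.035,"twist":0}
    - {"dx":0.003,"dy":-0.001,"dz":0.04,"twist":0}
    - {"dx":0.003,"dy":-0.001,"dz":0.042,"twist":0}
    - {"dx":0.003,"dy":-0.001,"dz":0.042,"twist":0}

```text
t: 7.45
eef_pos: [544.0, 214.5, 95.9]
tcp_rot: [3.141, -0.0, 1.698]
ft_force: [-0.2, 0.1, -1.3]
opening: 0.21
```

```bash
python3 g.py 544.5 214 94 97.4
```

```text
t 7.45 p [544.  214.5  95.9] yaw [179.9  -0.   97.3] F [-0.2  0.1 -1.3] open 0.21 J [0.26 0.58 1.78 0.   0.79 0.14]
dx -0.0005 dy 0.0004 dz 0.0019 twist -0.11
```

carry_out:
  moves:
    - {"dx":0,"dy":0,"dz":0.002,"twist":0}
    - {"dx":0,"dy":0,"dz":0.002,"twist":0}
    - {"dx":0,"dy":0,"dz":0.002,"twist":0}

```text
t: 7.75
eef_pos: [543.7, 214.8, 93.5]
tcp_rot: [3.141, -0.0, 1.699]
ft_force: [0.2, -0.7, -1.6]
opening: 0.209
```

carry_out:
  moves:
    - {"dx":0,"dy":0,"dz":0,"twist":0}
    - {"dx":0,"dy":0,"dz":0,"twist":0}
    - {"dx":0,"dy":0,"dz":0,"twist":0}
    - {"dx":0,"dy":0,"dz":0,"twist":0}
    - {"dx":0,"dy":0,"dz":0,"twist":0}
  grip: 0.05

```text
t: 8.25
eef_pos: [543.6, 214.8, 93.2]
tcp_rot: [3.142, -0.0, 1.699]
ft_force: [-1.1, 0.5, -0.5]
opening: 0.521
```

carry_out:
  moves:
    - {"dx":0,"dy":0,"dz":-0.03,"twist":0}
    - {"dx":0,"dy":0,"dz":-0.08,"twist":0}
    - {"dx":0,"dy":0,"dz":-0.12,"twist":0}
    - {"dx":0,"dy":0,"dz":-0.15,"twist":0}
    - {"dx":0,"dy":0,"dz":-0.15,"twist":0}

```text
t: 8.75
eef_pos: [544.9, 215.2, 247.5]
tcp_rot: [3.135, -0.001, 1.699]
ft_force: [0.7, -0.3, 0.2]
opening: 0.531
```

```bash
python3 - <<'E'
from h import *
p=snap('wrist','w5')[1]; q=snap('side','sd2')[1]; r=snap('scene','sc2')[1]
A=cv2.resize(p[:,:,::-1],(800,600),interpolation=3)[:,200:600]; B=cv2.resize(q[110:235,205:335,::-1],(400,300),interpolation=3)
c=np.zeros((600,800,3),np.uint8); c[:,:400]=A; c[:300,400:]=B; c[300:,400:]=cv2.resize(r[180:270,220:360,::-1],(400,300),interpolation=3);cv2.imwrite('pics/w5b.png',c)
E
python3 g.py 500 -25 230 97.4
```

```text
t 8.9 p [543.2 214.6 242.4] yaw [-179.9    0.    97.3] F [-0.8 -0.3  0.5] open 0.528 J [0.26 0.41 1.63 0.   1.11 0.14]
dx -0.2321 dy -0.0734 dz 0.0125 twist -0.08
```

View pics/w5b.png

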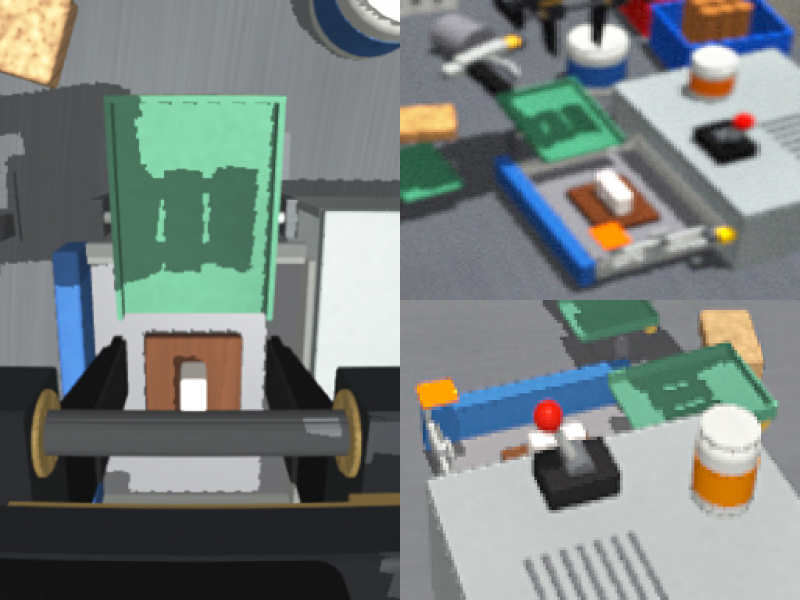

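The dark plaque lies flat in the drawer (side inset, (612,198)) and the chute is level again. Next, the lever, with the fingers shut.

```bash
python3 g.py 508 -21.5 130 97.4
```

```text
t 8.9 p [543.2 214.6 242.4] yaw [-179.9    0.    97.3] F [-0.8 -0.3  0.5] open 0.528 J [0.26 0.41 1.63 0.   1.11 0.14]
dx -0.2297 dy -0.0649 dz 0.1125 twist -0.08
```

carry_out:
  moves:
    - {"dx":-0.23,"dy":-0.065,"dz":0.05,"twist":0}
    - {"dx":-0.23,"dy":-0.065,"dz":0.05,"twist":0}
    - {"dx":-0.23,"dy":-0.065,"dz":0.05,"twist":0}
    - {"dx":-0.23,"dy":-0.065,"dz":0.05,"twist":0}
    - {"dx":-0.23,"dy":-0.065,"dz":0.05,"twist":0}
  grip: 0

```text
t: 9.4
eef_pos: [507.1, -23.5, 191.4]
tcp_rot: [-3.139, -0.001, 1.698]
ft_force: [-0.1, 0.4, -0.3]
opening: 0.159
```

```bash
python3 g.py 508 -21.5 125 97.4
```

```text
t 9.4 p [507.1 -23.5 191.4] yaw [-179.9   -0.    97.3] F [-0.1  0.4 -0.3] open 0.159 J [-0.18  0.35  1.87 -0.    0.92 -0.3 ]
dx 0.0019 dy 0.0013 dz 0.0664 twist -0.09
```

carry_out:
  moves:
    - {"dx":0,"dy":0,"dz":0.04,"twist":0}
    - {"dx":0,"dy":0,"dz":0.065,"twist":0}
    - {"dx":0,"dy":0,"dz":0.065,"twist":0}
    - {"dx":0,"dy":0,"dz":0.065,"twist":0}

```text
t: 9.8
eef_pos: [508.2, -21.5, 127.8]
tcp_rot: [-3.14, -0.001, 1.699]
ft_force: [0.2, 0.4, 0.9]
opening: 0.004
```

```bash
python3 g.py 508 -21.5 99 97.4
```

```text
t 9.8 p [508.2 -21.5 127.8] yaw [-179.9   -0.    97.3] F [0.2 0.4 0.9] open 0.004 J [-0.17  0.44  1.93  0.    0.76 -0.3 ]
dx 0.0000 dy -0.0002 dz 0.0288 twist -0.07
```

carry_out:
  moves:
    - {"dx":0,"dy":0,"dz":0.025,"twist":0}
    - {"dx":0,"dy":0,"dz":0.033,"twist":0}
    - {"dx":0,"dy":-0.001,"dz":0.039,"twist":0}
    - {"dx":0,"dy":-0.002,"dz":0.044,"twist":0}
    - {"dx":0,"dy":-0.003,"dz":0.048,"twist":0}

```text
t: 10.3
eef_pos: [505.6, -21.8, 80.5]
tcp_rot: [3.141, -0.0, 1.699]
ft_force: [-0.7, 1.7, 2.9]
opening: 0.005
```

carry_out:
  moves:
    - {"dx":0,"dy":-0.001,"dz":0.003,"twist":0}
    - {"dx":0,"dy":-0.001,"dz":0.005,"twist":0}
    - {"dx":0,"dy":-0.001,"dz":0.005,"twist":0}
    - {"dx":0,"dy":-0.001,"dz":0.005,"twist":0}

```text
t: 10.7
eef_pos: [505.1, -22.2, 76.0]
tcp_rot: [3.14, 0.0, 1.699]
ft_force: [-2.3, 2.4, 10.3]
opening: 0.004
```

carry_out:
  moves:
    - {"dx":0,"dy":0,"dz":0.001,"twist":0}
    - {"dx":0,"dy":0,"dz":0.002,"twist":0}
    - {"dx":0,"dy":0,"dz":0.002,"twist":0}
    - {"dx":0,"dy":0,"dz":0.002,"twist":0}

```text
t: 11.1
eef_pos: [506.2, -22.2, 75.3]
tcp_rot: [3.137, 0.001, 1.698]
ft_force: [-2.8, 3.7, 27.1]
opening: 0.003
```

Hard stop reached (27 N). Lift and go to the front panel with the gripper turned by 90° so that its body stays clear of the switch.

carry_out:
  moves:
    - {"dx":0,"dy":0,"dz":-0.02,"twist":0}
    - {"dx":0,"dy":0,"dz":-0.05,"twist":0}
    - {"dx":0,"dy":0,"dz":-0.07,"twist":0}
    - {"dx":0,"dy":0,"dz":-0.07,"twist":0}

```text
t: 11.5
eef_pos: [505.8, -22.4, 145.5]
tcp_rot: [3.137, 0.001, 1.699]
ft_force: [-0.2, 0.1, -0.6]
opening: 0.003
```

```bash
python3 g.py 425 81 145 187.35; python3 - <<'E'
from h import *
from m import seg,rect
q=snap('side','sd3')[1]
P=seg('sd3',(5,150,100),(20,255,255),(55,110),(400,300,450,345)); print('pad',P is not None and (len(P),P.mean(0),rect(P)))
E
```

```text
t 11.5 p [505.8 -22.4 145.5] yaw [1.797e+02 1.000e-01 9.730e+01] F [-0.2  0.1 -0.6] open 0.003 J [-0.17  0.41  1.93 -0.    0.8  -0.3 ]
dx 0.1129 dy -0.0669 dz 0.0000 twist -90.03
pad (68, array([508.5558793 , -24.93036166,  75.18674526]), (array([507.9, -24. ]), array([28.3, 37. ]), 9.15))
```

Pad at z≈75, so the lever is down and stayed there.

carry_out:
  moves:
    - {"dx":0.113,"dy":-0.067,"dz":0,"twist":-90}
    - {"dx":0.113,"dy":-0.067,"dz":0,"twist":-90}
    - {"dx":0.113,"dy":-0.067,"dz":0,"twist":-90}
    - {"dx":0.113,"dy":-0.067,"dz":0,"twist":-90}
    - {"dx":0.113,"dy":-0.067,"dz":0,"twist":-90}

```text
t: 12.05
eef_pos: [422.8, 82.1, 142.3]
tcp_rot: [-3.141, -0.001, 2.457]
ft_force: [0.1, -0.4, 0.0]
opening: 0.007
```

```bash
python3 g.py 422 80.7 145 187.35
```

```text
t 12.05 p [422.8  82.1 142.3] yaw [-1.800e+02 -1.000e-01  1.407e+02] F [ 0.1 -0.4  0. ] open 0.007 J [ 0.04  0.33  2.1   0.    0.72 -0.85]
dx -0.0003 dy -0.0016 dz -0.0027 twist -46.60
```

carry_out:
  moves:
    - {"dx":0,"dy":-0.001,"dz":0,"twist":-46.6}
    - {"dx":0,"dy":-0.001,"dz":0,"twist":-46.6}
    - {"dx":0,"dy":-0.001,"dz":0,"twist":-46.6}
    - {"dx":0,"dy":-0.001,"dz":0,"twist":-46.6}
    - {"dx":0,"dy":-0.001,"dz":0,"twist":-46.6}

```text
t: 12.55
eef_pos: [422.6, 80.5, 142.1]
tcp_rot: [3.142, -0.002, -3.079]
ft_force: [-0.2, -0.4, -0.1]
opening: 0.005
```

carry_out:
  moves:
    - {"dx":0,"dy":0,"dz":0.04,"twist":-3.6}
    - {"dx":0,"dy":0,"dz":0.08,"twist":-3.6}
    - {"dx":0,"dy":0,"dz":0.093,"twist":-3.6}
    - {"dx":0,"dy":0,"dz":0.093,"twist":-3.6}
    - {"dx":0,"dy":0,"dz":0.093,"twist":-3.6}

```text
t: 13.05
eef_pos: [422.8, 80.6, 49.8]
tcp_rot: [3.141, -0.001, -3.022]
ft_force: [-0.6, 0.6, -0.0]
opening: 0.005
```

```bash
python3 g.py 606.4 104.4 50 187.35
```

```text
t 13.05 p [422.8  80.6  49.8] yaw [ 1.800e+02 -1.000e-01 -1.731e+02] F [-0.6  0.6 -0. ] open 0.005 J [ 0.03  0.51  2.18  0.    0.45 -1.66]
dx -0.1851 dy 0.0017 dz -0.0004 twist -0.49
```

carry_out:
  moves:
    - {"dx":-0.015,"dy":0,"dz":0,"twist":0}
    - {"dx":-0.027,"dy":0,"dz":0,"twist":0}
    - {"dx":-0.039,"dy":0,"dz":0,"twist":0}
    - {"dx":-0.051,"dy":0.001,"dz":0,"twist":0}
    - {"dx":-0.063,"dy":0.001,"dz":0,"twist":0}

```text
t: 13.55
eef_pos: [486.2, 89.3, 50.4]
tcp_rot: [3.142, 0.0, -3.022]
ft_force: [-3.7, -0.8, 2.3]
opening: 0.007
```

carry_out:
  moves:
    - {"dx":-0.012,"dy":0,"dz":0,"twist":0}
    - {"dx":-0.025,"dy":0,"dz":0,"twist":0}
    - {"dx":-0.038,"dy":0,"dz":0,"twist":0}
    - {"dx":-0.051,"dy":0,"dz":0,"twist":0}
    - {"dx":-0.064,"dy":0,"dz":0,"twist":0}

```text
t: 14.05
eef_pos: [549.8, 97.1, 50.1]
tcp_rot: [3.141, -0.0, -3.022]
ft_force: [-3.3, 1.1, 2.3]
opening: 0.003
```

```bash
python3 g.py 606.4 104.4 50 187.35
```

```text
t 14.05 p [549.8  97.1  50.1] yaw [ 180.    -0.  -173.1] F [-3.3  1.1  2.3] open 0.003 J [ 0.06  0.62  1.87  0.    0.65 -1.63]
dx -0.0570 dy 0.0005 dz 0.0001 twist -0.48
```

carry_out:
  moves:
    - {"dx":-0.013,"dy":0,"dz":0,"twist":0}
    - {"dx":-0.025,"dy":0,"dz":0,"twist":0}
    - {"dx":-0.036,"dy":0,"dz":0,"twist":0}
    - {"dx":-0.043,"dy":0,"dz":0,"twist":0}
    - {"dx":-0.048,"dy":0,"dz":0,"twist":0}

```text
t: 14.55
eef_pos: [597.2, 102.7, 50.0]
tcp_rot: [3.141, -0.0, -3.022]
ft_force: [-2.4, 1.9, 1.5]
opening: 0.005
```

carry_out:
  moves:
    - {"dx":-0.003,"dy":0,"dz":0,"twist":0}
    - {"dx":-0.006,"dy":0,"dz":0,"twist":0}
    - {"dx":-0.008,"dy":0,"dz":0,"twist":0}
    - {"dx":-0.008,"dy":0,"dz":0,"twist":0}

```text
t: 14.95
eef_pos: [604.2, 103.4, 50.1]
tcp_rot: [3.141, -0.001, -3.022]
ft_force: [-3.7, 1.6, -1.3]
opening: 0.005
```

carry_out:
  moves:
    - {"dx":-0.002,"dy":0,"dz":0,"twist":0}
    - {"dx":-0.004,"dy":0,"dz":0,"twist":0}
    - {"dx":-0.004,"dy":0,"dz":0,"twist":0}
    - {"dx":-0.004,"dy":0,"dz":0,"twist":0}

```text
t: 15.35
eef_pos: [604.4, 103.5, 50.0]
tcp_rot: [3.141, -0.009, -3.021]
ft_force: [-21.3, -2.1, 12.0]
opening: 0.008
```

carry_out:
  moves:
    - {"dx":0.01,"dy":0,"dz":0,"twist":0}
    - {"dx":0.03,"dy":0,"dz":0,"twist":0}
    - {"dx":0.07,"dy":0,"dz":0,"twist":0}
    - {"dx":0.09,"dy":0,"dz":-0.04,"twist":0}
    - {"dx":0.09,"dy":0,"dz":-0.09,"twist":0}

```text
t: 15.85
eef_pos: [516.3, 92.8, 139.8]
tcp_rot: [3.141, -0.004, -3.022]
ft_force: [0.2, -0.3, -0.1]
opening: 0.005
```

carry_out:
  moves:
    - {"dx":0,"dy":0,"dz":-0.05,"twist":45}
    - {"dx":0,"dy":0,"dz":-0.1,"twist":45}
    - {"dx":0,"dy":0,"dz":-0.14,"twist":45}
    - {"dx":0,"dy":0,"dz":-0.14,"twist":45}
    - {"dx":0,"dy":0,"dz":-0.14,"twist":45}

```text
t: 16.35
eef_pos: [519.9, 93.0, 282.0]
tcp_rot: [3.138, 0.004, 2.505]
ft_force: [-0.1, -0.2, -0.4]
opening: 0.004
```

```bash
python3 - <<'E'
from h import *
from m import seg,rect
th=np.radians(7.35);ex=np.array([np.cos(th),np.sin(th)]);ey=np.array([-ex[1],ex[0]]);O=np.array([754.7,123.5])-119.5*ex
q=snap('side','sd4')[1]; r=snap('scene','sc4')[1]
P=seg('sd4',(100,100,60),(125,255,255),(5,75),(360,200,520,380))
d=(P[:,:2]-O)@ex; print('panel cab x',np.percentile(d,[2,50,98]).round(1), len(P))
for f,b in (('sc4',(410,320,460,350)),('sd4',(470,230,520,270))):
    P=seg(f,(0,150,100),(8,255,255),(160,230),b); print('ball',P.mean(0) if P is not None else None)
cv2.imwrite('pics/e4.png',np.vstack([cv2.resize(q[100:250,200:400,::-1],(400,300),interpolation=3),cv2.resize(r[180:300,210:370,::-1],(400,300),interpolation=3)]))
E
python3 g.py 655 30 240 97.35
```

```text
panel cab x [-22.9 -19.8  -6.4] 415
ball [700.49247027  56.93391334 200.14001954]
ball [688.1682693   50.7447606  198.54708754]
t 16.45 p [519.6  93.  280.8] yaw [1.799e+02 1.000e-01 1.438e+02] F [-0.6 -0.5 -0.3] open 0.004 J [ 0.05  0.29  1.71 -0.    1.15 -0.89]
dx -0.1464 dy 0.0292 dz 0.0412 twist 46.40
```

View pics/e4.png

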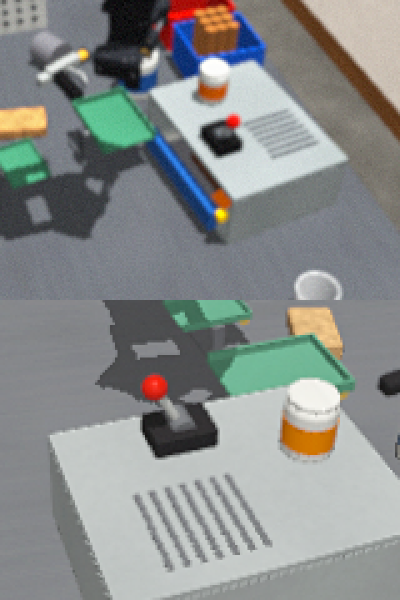

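The drawer is home: panel at cabinet x ≈ -20, and flush in the side view. The ball still leans right.

```bash
python3 - <<'E'
from h import *
th=np.radians(7.35);ex=np.array([np.cos(th),np.sin(th)]);ey=np.array([-ex[1],ex[0]]);O=np.array([754.7,123.5])-119.5*ex
A=np.zeros((3,3));b=np.zeros(3)
for f,box in (('sc4',(410,310,460,350)),('sd4',(470,230,520,270)),('w2',(670,50,760,130))):
    i,p,D,s=load(f);u0,v0,u1,v1=[int(q*.64) for q in box]
    m=cv2.inRange(cv2.cvtColor(p,cv2.COLOR_RGB2HSV)[v0:v1,u0:u1],(0,150,90),(8,255,255)); ys,xs=np.nonzero(m); c=(xs.mean()+u0,ys.mean()+v0)
    o,d=ray(i,c); d/=np.linalg.norm(d);M=np.eye(3)-np.outer(d,d);A+=M;b+=M@o; print(f,np.round(c,1),len(xs))
X=np.linalg.solve(A,b);r=X[:2]-O;print('ball',X.round(1),'cab',r@ex,r@ey)
for f in('sc4','sd4','w2'):
    i=load(f)[0]; o,d=ray(i,(0,0))
S=X[:2]-48*ey; print('start',S); print('end',X[:2]+(58-23)*ey)
E
```

```text
sc4 [271.5 214.5] 83
sd4 [316.  160.5] 32
w2 [455.5  58.3] 667
ball [690.6  58.1 194.5] cab 47.574198994183085 -56.64811584831631
start [696.75284964  10.51028026]
end [686.13464708  92.82828421]
```

```bash
python3 g.py 697 10 270 97.35
```

```text
t 16.45 p [519.6  93.  280.8] yaw [1.799e+02 1.000e-01 1.438e+02] F [-0.6 -0.5 -0.3] open 0.004 J [ 0.05  0.29  1.71 -0.    1.15 -0.89]
dx -0.1922 dy 0.0379 dz 0.0113 twist 46.40
```

carry_out:
  moves:
    - {"dx":-0.192,"dy":0.038,"dz":0.01,"twist":46.4}
    - {"dx":-0.192,"dy":0.038,"dz":0.01,"twist":46.4}
    - {"dx":-0.192,"dy":0.038,"dz":0.01,"twist":46.4}
    - {"dx":-0.192,"dy":0.038,"dz":0.01,"twist":46.4}
    - {"dx":-0.192,"dy":0.038,"dz":0.01,"twist":46.4}

```text
t: 16.95
eef_pos: [700.2, 7.8, 267.4]
tcp_rot: [-3.141, 0.0, 1.758]
ft_force: [-0.2, 0.4, -1.1]
opening: 0.007
```

```bash
python3 g.py 697 10 191 97.35
```

```text
t 16.95 p [700.2   7.8 267.4] yaw [-180.     0.   100.7] F [-0.2  0.4 -1.1] open 0.007 J [-0.08  0.56  1.28 -0.    1.3  -0.27]
dx 0.0028 dy -0.0027 dz 0.0764 twist 3.37
```

carry_out:
  moves:
    - {"dx":0,"dy":-0.003,"dz":0.03,"twist":3.4}
    - {"dx":0,"dy":-0.003,"dz":0.06,"twist":3.4}
    - {"dx":0,"dy":-0.003,"dz":0.076,"twist":3.4}
    - {"dx":0,"dy":-0.003,"dz":0.076,"twist":3.4}
    - {"dx":0,"dy":-0.003,"dz":0.076,"twist":3.4}

```text
t: 17.45
eef_pos: [694.2, 10.1, 194.6]
tcp_rot: [3.141, 0.0, 1.705]
ft_force: [0.0, -0.8, 0.1]
opening: 0.004
```

```bash
python3 g.py 686 93 191 97.35
```

```text
t 17.45 p [694.2  10.1 194.6] yaw [180.    0.   97.7] F [ 0.  -0.8  0.1] open 0.004 J [-0.08  0.61  1.39 -0.    1.14 -0.21]
dx 0.0833 dy 0.0030 dz 0.0036 twist 0.32
```

carry_out:
  moves:
    - {"dx":0.015,"dy":0.003,"dz":0.004,"twist":0}
    - {"dx":0.03,"dy":0.003,"dz":0.004,"twist":0}
    - {"dx":0.045,"dy":0.003,"dz":0.004,"twist":0}
    - {"dx":0.06,"dy":0.003,"dz":0.003,"twist":0}
    - {"dx":0.073,"dy":0.003,"dz":0.003,"twist":0}

```text
t: 17.95
eef_pos: [686.9, 84.8, 191.5]
tcp_rot: [3.141, -0.0, 1.703]
ft_force: [0.8, -1.6, -2.2]
opening: 0.003
```

carry_out:
  moves:
    - {"dx":0.004,"dy":0,"dz":0,"twist":0}
    - {"dx":0.008,"dy":0,"dz":0,"twist":0}
    - {"dx":0.01,"dy":0,"dz":0,"twist":0}
    - {"dx":0.01,"dy":0,"dz":0,"twist":0}

```text
t: 18.35
eef_pos: [686.0, 91.1, 191.0]
tcp_rot: [-3.141, 0.003, 1.702]
ft_force: [0.2, -9.4, -0.3]
opening: 0.004
```

carry_out:
  moves:
    - {"dx":0.002,"dy":0,"dz":0,"twist":0}
    - {"dx":0.003,"dy":0,"dz":0,"twist":0}
    - {"dx":0.003,"dy":0,"dz":0,"twist":0}

```text
t: 18.65
eef_pos: [685.9, 91.6, 191.1]
tcp_rot: [-3.141, 0.006, 1.701]
ft_force: [1.8, -19.6, -1.0]
opening: 0.007
```

carry_out:
  moves:
    - {"dx":-0.02,"dy":0,"dz":0,"twist":0}
    - {"dx":-0.05,"dy":0,"dz":0,"twist":0}
    - {"dx":-0.08,"dy":0,"dz":-0.04,"twist":0}
    - {"dx":-0.11,"dy":0,"dz":-0.09,"twist":0}
    - {"dx":-0.11,"dy":0,"dz":-0.13,"twist":0}

```text
t: 19.15
eef_pos: [699.7, -16.5, 321.9]
tcp_rot: [-3.14, -0.001, 1.699]
ft_force: [0.3, -0.5, -0.5]
opening: 0.005
```

carry_out:
  moves:
    - {"dx":-0.1,"dy":-0.15,"dz":-0.05,"twist":0}
    - {"dx":-0.1,"dy":-0.15,"dz":-0.05,"twist":0}
    - {"dx":-0.1,"dy":-0.15,"dz":-0.05,"twist":0}
    - {"dx":-0.1,"dy":-0.15,"dz":-0.05,"twist":0}
    - {"dx":-0.1,"dy":-0.15,"dz":-0.05,"twist":0}

```text
t: 19.65
eef_pos: [562.0, -134.7, 373.5]
tcp_rot: [3.139, 0.001, 1.699]
ft_force: [0.4, -0.0, 0.1]
opening: 0.001
```

```bash
python3 - <<'E'
from h import *
from m import seg
th=np.radians(7.35);ex=np.array([np.cos(th),np.sin(th)]);ey=np.array([-ex[1],ex[0]]);O=np.array([754.7,123.5])-119.5*ex
q=snap('side','sd5')[1]; r=snap('scene','sc5')[1]
for f,b in (('sc5',(400,310,500,380)),('sd5',(450,220,530,275))):
    P=seg(f,(0,150,100),(8,255,255),(160,230),b)
    if P is not None: d=P.mean(0)[:2]-O; print('ball',P.mean(0),d@ex,d@ey)
P=seg('sd5',(100,100,60),(125,255,255),(5,75),(360,200,520,380)); print('panel',np.percentile((P[:,:2]-O)@ex,[2,50,98]).round(1))
cv2.imwrite('pics/e5.png',np.hstack([cv2.resize(q[60:330,140:400,::-1],(400,415),interpolation=3),cv2.resize(r[150:330,80:400,::-1],(400,415),interpolation=3)]))
print(state()['ft_force'],state()['t'])
E
```

```text
ball [693.54628896 112.87346041 200.37714825] 57.489323174971766 -2.715819725248453
panel [-22.7 -19.6  -6.7]
[ 0.20769202 -0.35037316  0.14048443] 19.75
```

View pics/e5.png

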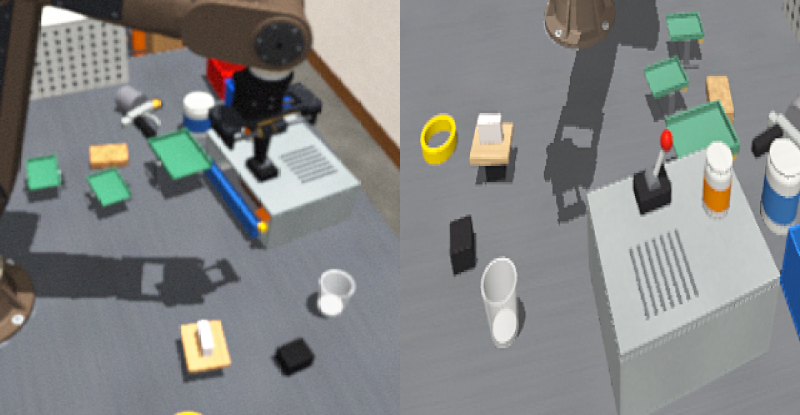

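The ball has swung from y ≈ -59 to -3 mm (cabinet), the full 57 mm, and it hit a hard stop. The drawer is home, the other items are in place and the robot is clear. Handing in.

```bash
python3 -c "
from cell import *
print(job_done())"
```

```text
the job is handed in; nothing more can be done
None
```

The job was done in the order asked and handed in at about 20 s of the 72 s allowed. I got no verdict back.

- **Plaque:** I set the dark plaque on the largest green chute by its white handle. It tipped the chute and slid into the drawer, where the pictures showed it lying flat, with the chute back at level.
- **Lever:** I pressed the orange pad to its hard stop at 27 N. It stayed down afterwards at about 75 mm above the table, against 98 mm when up.
- **Drawer:** I pushed it to its stop at 21 N. The panel stands about 20 mm in front of the cabinet face, which is the home position.
- **Switch:** I threw it last. The ball moved about 56 mm of the expected 58 mm or so, and met a hard stop at 20 N.

In the last pictures the light plaque and every other item in view were still in place, and the arm was clear of everything. The side camera could not see the ball in that last check because the gripper hid it. The switch result therefore rests on the scene camera and the force at the stop. No check failed or disagreed.

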